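# Push a medicine packet through the sprung flap of the returns box

## Task

Put the orange medicine packet into the returns box: push the green self-closing flap inwards with one finger and keep it open with that finger, while the other finger pushes the packet along the shelf and through the gate until it drops into the bin; then draw back so that the flap shuts behind it. Only push: do not pinch or lift the packet, do not let the packet shove the flap open or the flap slam on the packet, and leave the small bottle on the shelf and the things around the box where they stand.

Things in the scene. Friction and masses are not known exactly. Their poses are not given: they have to be found in the camera images.
- returns_box: The fixed returns box on the counter, 240 mm wide. Origin on the counter (z = 0) right under the gate; its x points level through the gate into the bin, y to the left, z up. In front of the gate (box x -160 to 0 mm) is a solid grey shelf, full width, no side rails, its flat top 85 mm above the counter, ending in an edge at x = 0.
- gate (a point): Middle of the gate on the shelf's edge: box frame (0, 0, 85 mm); axes as the box. The gate is 140 mm wide (box y -70 to +70 mm). White fence panels beside it (|y| 70 to 120 mm, x -8 to 0) rise 42 mm above the shelf. Gate and bin are open at the top, so fingers pointing down can travel through the gate.
- bin_floor (a point): Middle of the bin's floor: box frame (100, 0, 6 mm). The bin spans box x 0 to 200 mm, y -112 to +112 mm, so the packet drops about 79 mm off the shelf's edge. Its 8 mm walls rise to 127 mm above the counter; a clear cover strip 5 mm thick lies on them from x 158 to 208 mm, the rest is open at the top.
- flap (a joint): Green flap closing the gate: upright panel 134 mm wide, 5 mm thick, 3 to 41 mm above the shelf, on a vertical hinge at box (0, +70 mm), the gate's left end. 0 = shut (plane x = 0), grows (rad) as it swings in over the bin, stop at 1.45. A spring shuts it from any angle in about a second: 0.06 N m shut, 0.13 at 1.45 rad, damping 0.03 N m s/rad. It does not open outwards.
- flap_edge (a point): Middle height of the flap's free edge: 134 mm from the hinge axis, 22 mm above the shelf.
- packet: Orange medicine carton with a white band, 48 mm (its x) by 56 mm (y) by 24 mm high, about 70 g, lying flat on the shelf in front of the gate, its x roughly along the box's x (within 0.2 rad). Origin at the centre of its underside.
- vial: Small amber bottle with a white cap, 30 mm in diameter, 50 mm high, standing on the shelf to the right of the packet (box y about -100 mm); leave it. Origin at the centre of its underside.
- pill_bottle: Amber pill bottle with a white cap, 52 mm in diameter, 90 mm high, standing on the counter beside the box; leave it. Origin at the centre of its underside.
- blue_carton: Blue carton with a white band, 50 x 90 x 60 mm high, on the counter beside the box; leave it. Origin at the centre of its underside.
- stapler: Black stapler, 140 mm (x) by 36 mm by 46 mm high, on the counter beside the box; leave it. Origin at the centre of its underside.
Not all that is in view belongs to the job. Of the things shaped like the packet, the orange one is meant.

How it is judged:
On the way, in this order (a step that is already met when the one before it is completed fails the run):
1. a finger has pushed the flap at least 0.35 rad open while the packet is still on the shelf in front of the gate (value of joint flap above 0.35 rad and contact force between the fingers and flap above 0.2 N and x of packet in the frame of returns_box below -0.015 m and height (world z) of packet above 0.08 m), for 0.05 s.
2. the packet has dropped off the shelf's edge into the bin while a finger still holds the flap open (value of joint flap above 0.35 rad and contact force between the fingers and flap above 0.1 N and x of packet in the frame of returns_box above 0 m and height (world z) of packet below 0.065 m), for 0.05 s.
At the end, for the whole second after the job is handed in: The packet lies at rest inside the bin, below the shelf's level, and the flap is shut (under 0.06 rad) (value of joint flap below 0.06 rad and x of packet in the frame of returns_box between 0 and 0.2 m and y of packet in the frame of returns_box between -0.115 and 0.115 m and height (world z) of packet below 0.065 m and linear speed of packet below 0.02 m/s); the robot touches nothing.
It fails at once if the packet is lifted more than 15 mm off the shelf (height (world z) of packet above 0.1 m).
It fails at once if the packet is pinched or rammed (over 15 N from the fingers) (contact force between the fingers and packet above 15 N).
It fails at once if the packet shoves the flap or the flap slams on it (over 2 N) (contact force between packet and flap above 2 N).
It fails at once if the small bottle on the shelf is moved over 15 mm or tipped (distance of vial from where it was at the start of the episode above 0.015 m or angle between vial's own z axis and vertical above 0.4 rad).
It fails at once if a thing beside the box is moved over 20 mm or tipped (distance of any of pill_bottle, blue_carton, stapler from where it was at the start of the episode above 0.02 m or angle between any of pill_bottle, blue_carton's own z axis and vertical above 0.4 rad).
It also fails if it takes over 43 s, if anything falls off the work surface, if the arm or the gripper's body presses on something with over 40 N, if the wrist force passes 120 N, or if a joint passes its speed limit or range.

## Robot

A 6-joint arm with a two-finger parallel gripper is mounted at the origin on the work surface. World frame = base frame: x ahead of the robot, y to its left, z up, the work surface at z = 0. Lengths are in m, angles in rad, forces in N, time in s.
With the tool pointing down it reaches from about 0.35 to 0.85 m from the base axis. Payload 8.1 kg.
Tool frame: the origin (TCP) lies at the very end of the fingers, on their centre line; the grasp point (between the pads) lies 19 mm behind it; z points along the fingers, y is the direction in which the jaws open and shut (so a half turn about z gives the same grasp; the last joint's range is limited). The gripper opens to 93 mm and grips with 3 to 60 N. Pads are 15 mm wide; open, the fingers measure 128 mm over their backs; the gripper's body (75 mm by 188 mm) begins 65 mm behind the grasp point.
Start: joints at [1.123, 0.13, 1.488, -0, 1.523, -0.085], TCP at [0.213, 0.561, 0.219] pointing down, gripper open.
Joint ranges: [-2.96, 2.96], [-0.89, 2.26], [0.02, 2.5], [-1.34, 4.48], [0, 2.73], [-2.66, 2.66]. Speed limits (rad/s): [2.39, 2.39, 2.79, 3.14, 3.14, 3.14].

## Interface

Orientations are given as a rotation vector (axis times angle).
In Python, from plant import read_state, read_camera, close_job gives the robot as it stands.
- The arm moves only by the tool jog_arm, never from a script. Its argument "motion" is one flat list of numbers, 7 for each row, row after row: the opening, from 0 (shut) to 1 (fully open), then the shift along the tool's x, y, z scaled (see below), then the turn, a rotation vector about the tool's x, y, z scaled (see below). A call has 1 to 8 rows; each row is the pose to reach, as a shift and turn from the pose measured when the call began, along the tool's axes at that moment; what a row does not reach only later rows make up. The controller multiplies each number of a shift by 0.5 m and each number of a turn by 90 degrees. A row lasts 1/10 s, in which the tool goes at most 50 mm and 8.59 degrees, less where a joint would pass 70% of its speed; a pose out of reach is approached as far as the arm can. A call with a number of a shift or a turn outside -1 to 1 is refused whole. A call with a gripper value outside its range is refused whole. The fingers move at their own pace and stop on an object; "grip_force" is the grip in N (left out, the last holds). Time passes only in rows, so rows that repeat a pose let the fingers close. It gives the time, the measured TCP pose, the force and the opening at its end, in the units of the state.
- read_state(): the state, without advancing time (a new reading comes with each control period).
- read_camera(name): name is "side" or "top"; returns a dict with "frame" (400x640x3 uint8, red, green, blue), "vertical_fov" (degrees; the focal length in pixels is half the picture's height over the tangent of half this angle, whatever the lens; pixels are square), "cx", "cy" (the principal point, pixels), "world_from_camera" (4x4, takes a point from camera to world coordinates). Camera axes: x right, y down, z forward; pixel columns grow to the right and rows downward; lengths in m; the calibration is good to about 2 mm. A picture is of the moment at which its call begins. There is no depth.
- close_job(): hands the job in, once; it reports no verdict.
The state is a dict: "t": time; "q": joint angles; "dq": joint speeds; "joint_torque": joint torques, N m; "tool_pos": TCP position; "orientation": TCP orientation; "force": force on the tool from outside, world axes, zero at the start; "wrist_torque": the same for the moment, N m; "opening": finger opening in m.
Only numpy, scipy, OpenCV 4.12 (cv2) and the standard library are available. Lean on these libraries where they do the work, as an engineer would, in place of code of your own. Each camera call takes 0.05 s, during which the arm holds its last target.

## Working session

There is one attempt and no reset: what is moved stays moved. The work goes in short steps, Python scripts to look and compute and a tool call to move; the robot and the scene stay as the last step left them, time stands still between calls to the robot, and variables do not carry over. Pictures are saved under pics/ and viewed, and the job is handed in when it is done.

Besides the shell and the picture viewer there is one more tool, called after "Request:" as name(argument=value, ...) on one line, values as JSON. jog_arm: Moves the arm, as the interface text tells. Its arguments: {"type":"object","properties":{"motion":{"type":"array","items":{"type":"number"}},"grip_force":{"type":"number"}},"required":["motion"]}

```bash
mkdir -p pics; ls
cat > h.py <<'E'
import numpy as np, cv2
from plant import read_state, read_camera
def snap(n,tag):
    c=read_camera(n); cv2.imwrite(f'pics/{tag}.png',cv2.cvtColor(c['frame'],cv2.COLOR_RGB2BGR)); return c
def ray(c,u,v):
    f=200/np.tan(np.radians(c['vertical_fov'])/2); T=np.array(c['world_from_camera'])
    d=T[:3,:3]@np.array([(u-c['cx'])/f,(v-c['cy'])/f,1]); return T[:3,3],d
def onz(c,u,v,z):
    o,d=ray(c,u,v); return o+d*(z-o[2])/d[2]
def proj(c,p):
    f=200/np.tan(np.radians(c['vertical_fov'])/2); T=np.array(c['world_from_camera'])
    q=T[:3,:3].T@(np.asarray(p)-T[:3,3]); return q[0]/q[2]*f+c['cx'],q[1]/q[2]*f+c['cy']
E
python3 - <<'E'
from h import *
import pickle
for n in ['top','side']:
    c=snap(n,n+'0'); pickle.dump(c,open(n+'0.pkl','wb')); print(n,c['vertical_fov'],c['cx'],c['cy'],np.round(c['world_from_camera'],3).tolist())
s=read_state(); print({k:np.round(v,3).tolist() for k,v in s.items()})
E
```

```text
pics
top 44.9889651063028 314.9772586795505 203.06988227359778 [[0.003, -0.978, 0.207, 0.31], [-1.0, -0.003, 0.0, 0.019], [0.0, -0.207, -0.978, 1.122], [0.0, 0.0, 0.0, 1.0]]
side 53.47241553431325 321.0731602250412 208.1279091767768 [[0.954, -0.205, 0.219, 0.316], [-0.3, -0.679, 0.67, -0.585], [0.011, -0.705, -0.709, 0.746], [0.0, 0.0, 0.0, 1.0]]
{'t': 0.1, 'q': [1.123, 0.131, 1.489, 0.0, 1.523, -0.085], 'dq': [0.0, -0.002, -0.003, 0.001, -0.001, -0.003], 'joint_torque': [-0.001, -56.134, -49.31, 0.077, 0.029, -0.0], 'tool_pos': [0.213, 0.56, 0.218], 'orientation': [-0.567, -3.09, 0.003], 'force': [-0.3, 1.007, 0.502], 'wrist_torque': [-0.022, -0.045, 0.044], 'opening': 0.093}
```

View pics/top0.png

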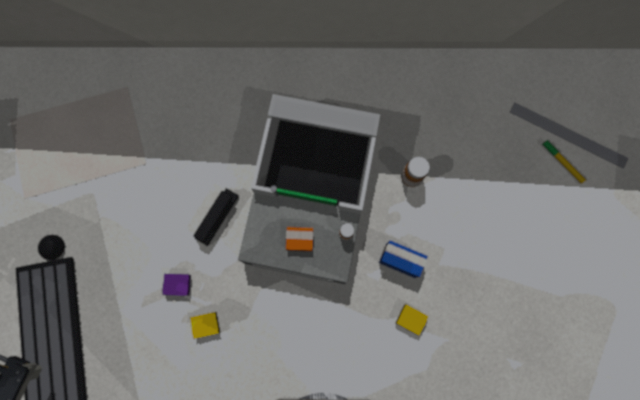

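View pics/side0.png

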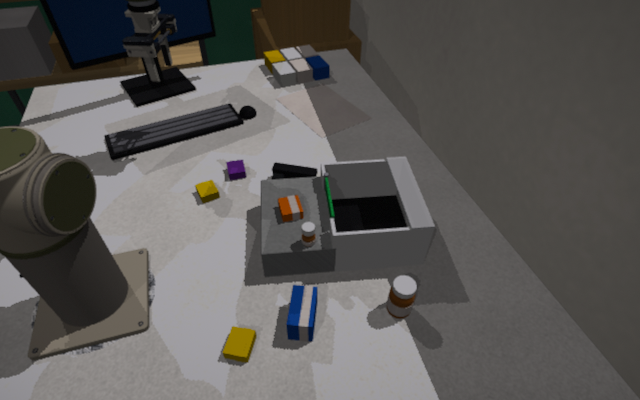

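Run:
```python
import pickle,cv2
c=pickle.load(open('top0.pkl','rb'));im=cv2.cvtColor(c['frame'],cv2.COLOR_RGB2BGR)
a=cv2.resize(im[90:290,230:430],None,fx=3,fy=3,interpolation=cv2.INTER_CUBIC); a=cv2.convertScaleAbs(a,alpha=1.6,beta=20)
cv2.imwrite('pics/topc.png',a)
c=pickle.load(open('side0.pkl','rb'));im=cv2.cvtColor(c['frame'],cv2.COLOR_RGB2BGR)
a=cv2.resize(im[150:290,245:445],None,fx=4,fy=4,interpolation=cv2.INTER_CUBIC); a=cv2.convertScaleAbs(a,alpha=1.6,beta=20)
cv2.imwrite('pics/sidec.png',a)
```

```text
(no output)
```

View pics/topc.png

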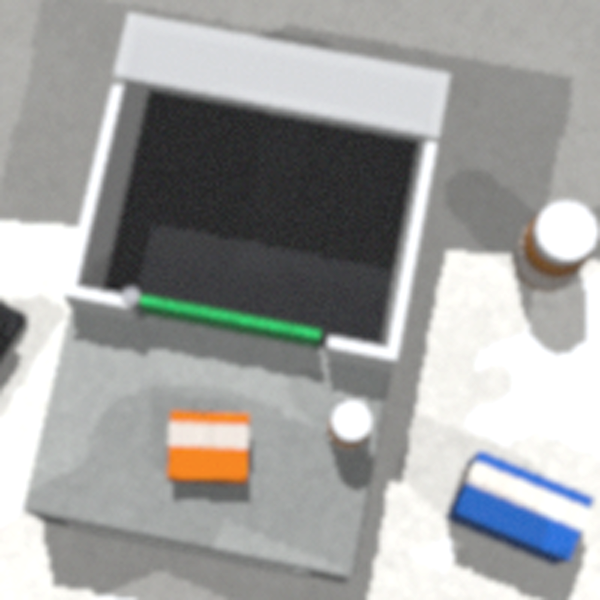

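View pics/sidec.png

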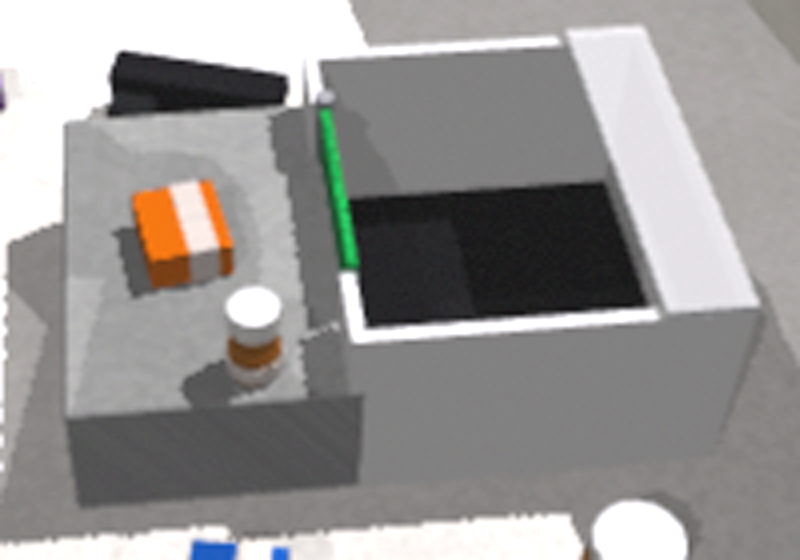

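```bash
cat > fit.py <<'E'
from h import *
import pickle
from scipy.optimize import least_squares
c=pickle.load(open('top0.pkl','rb')); s=pickle.load(open('side0.pkl','rb'))
P=lambda u,v:(230+(u+.5)/3-.5, 90+(v+.5)/3-.5)
S=lambda u,v:(245+(u+.5)/4-.5,150+(v+.5)/4-.5)
top=[((28,511),(-.16,.12,.085)),((350,577),(-.16,-.12,.085)),((128,12),(.208,.12,.132)),((450,73),(.208,-.12,.132)),((114,76),(.158,.12,.132)),((437,137),(.158,-.12,.132)),((393,357),(-.008,-.12,.127)),((70,297),(-.008,.12,.127))]
sd=[((66,122),(-.16,.12,.085)),((68,417),(-.16,-.12,.085)),((567,32),(.158,.12,.132)),((645,28),(.208,.12,.132)),((758,306),(.208,-.12,.132)),((355,341),(-.008,-.12,.127))]
def W(b,p):
    C,N=np.cos(b[2]),np.sin(b[2]); return np.array([b[0]+C*p[0]-N*p[1],b[1]+N*p[0]+C*p[1],p[2]])
def res(b,l=top,cc=c,M=P): return np.concatenate([np.array(proj(cc,W(b,p)))-M(*q) for q,p in l])
r1=least_squares(res,[.5,0,-.2],loss='soft_l1'); r2=least_squares(lambda b:res(b,sd,s,S),[.5,0,-.2],loss='soft_l1')
r=least_squares(lambda b:np.r_[res(b),res(b,sd,s,S)],[.5,0,-.2],loss='soft_l1')
if __name__=='__main__':
    for x in (r1,r2,r): print(np.round(x.x,4),np.round(x.fun.reshape(-1,2),1).tolist())
    b=r.x
    def inv(w): C,N=np.cos(b[2]),np.sin(b[2]);d=w[:2]-b[:2];return np.round(1000*np.array([C*d[0]+N*d[1],-N*d[0]+C*d[1]]),1)
    for cc,off,k in((c,None,0),(s,None,1)):
        h=cv2.cvtColor(cc['frame'],cv2.COLOR_RGB2HSV)
        for nm,lo,hi in(('or',(5,150,80),(18,255,255)),('gr',(50,100,40),(80,255,255))):
            m=cv2.inRange(h,lo,hi); 
            cs,_=cv2.findContours(m,0,2); a=sorted(cs,key=cv2.contourArea)[-2:]
            print(nm,[(cv2.contourArea(x),cv2.boundingRect(x)) for x in a])
    for nm,q in dict(pA=(168,411),pB=(250,411),pC=(250,472),pD=(168,472)).items(): print(nm,inv(onz(c,*P(*q),.109)))
    print('vialcap',inv(onz(c,*P(352,422),.135)), 'flap ends',inv(onz(c,*P(141,300),.126)),inv(onz(c,*P(323,334),.126)))
    for nm,q in dict(sA=(133,198),sB=(211,182),sC=(232,244),sD=(154,265)).items(): print(nm,inv(onz(s,*S(*q),.109)))
    print('vialcap side',inv(onz(s,*S(254,308),.135)))
    for nm,q,z in(('pill',(566,232),.09),('blue',(525,500),.06)): print(nm,inv(onz(c,*P(*q),z)))
E
python3 fit.py
```

```text
[ 0.5383  0.036  -0.1932] [[-1.5, 0.2], [1.4, 0.3], [-0.1, 0.1], [0.1, -0.2], [-0.3, -0.3], [0.5, -0.2], [1.5, 0.8], [-2.3, -0.8]]
[ 0.5383  0.0335 -0.1961] [[-0.4, -0.9], [-0.7, 0.2], [0.1, -0.5], [0.1, -0.7], [1.4, 0.1], [-0.1, 0.6]]
[ 0.5385  0.035  -0.193 ] [[-1.0, 0.1], [1.9, 0.2], [0.3, 0.1], [0.5, -0.3], [0.1, -0.3], [0.9, -0.3], [2.0, 0.8], [-1.8, -0.9], [-0.6, -1.1], [-0.6, -0.2], [-0.2, -1.0], [-0.3, -1.2], [1.2, -0.7], [-0.1, 0.1]]
or [(45.5, (287, 227, 26, 4)), (244.0, (286, 239, 27, 12))]
gr [(72.0, (543, 141, 15, 14)), (342.5, (276, 188, 62, 17))]
or [(37.0, (295, 195, 8, 17)), (151.0, (278, 197, 14, 19))]
gr [(0.0, (251, 59, 1, 1)), (117.0, (325, 177, 10, 40))]
pA [-72.7  32.7]
pB [-61.4 -24.2]
pC [-103.9  -32.7]
pD [-115.1   23.7]
vialcap [-59.3 -95.5] flap ends [-1.2 66.3] [ -0.3 -64.5]
sA [-118.2   17. ]
sB [-72.5  26. ]
sC [-64.3 -25.9]
sD [-108.6  -37.8]
vialcap side [-58.  -98.9]
pill [ 118.6 -226.8]
blue [ -79.2 -233. ]
```

```bash
cat > plan.py <<'E'
from h import *
from scipy.spatial.transform import Rotation as R
BX=np.array([.5385,.035]); BY=-.193
def b2w(x,y): C,N=np.cos(BY),np.sin(BY); return BX+np.array([C*x-N*y,N*x+C*y])
def w2b(p): C,N=np.cos(BY),np.sin(BY); d=np.array(p)[:2]-BX; return np.array([C*d[0]+N*d[1],-N*d[0]+C*d[1]])
def cmd(xb,yb,z,jaw):   # jaw yaw in box frame, tool y along +jaw or opposite
    s=read_state(); Rc=R.from_rotvec(s['orientation']); p=np.array(s['tool_pos'])
    out=[]
    for k in (0,np.pi):
        a=jaw+BY+k; y=np.array([np.cos(a),np.sin(a),0]); zz=np.array([0,0,-1.]); x=np.cross(y,zz)
        Rt=R.from_matrix(np.c_[x,y,zz]); rv=(Rc.inv()*Rt).as_rotvec()
        out.append(rv)
    d=Rc.inv().apply(np.r_[b2w(xb,yb),z]-p)
    return d/.5,[np.round(o/(np.pi/2),4) for o in out]
def show():
    s=read_state(); m=R.from_rotvec(s['orientation']).as_matrix()
    print('t',round(s['t'],2),'tcp box',np.round(1000*w2b(s['tool_pos']),1),'z',round(1000*s['tool_pos'][2],1),'jawyaw box',round(np.arctan2(m[1,1],m[0,1])-BY,3),'tz',np.round(m[:,2],3),'open',round(1000*s['opening'],1),'F',np.round(s['force'],2),'q',np.round(s['q'],2))
E
python3 - <<'E'
from plan import *
show(); print(cmd(-.081,.0,.2,.2)); print(R.from_rotvec(read_state()['orientation']).as_matrix().round(3))
E
```

```text
t 0.1 tcp box [-420.6  453.2] z 217.7 jawyaw box 1.401 tz [-0.001 -0.002 -1.   ] open 93.3 F [-0.3   1.01  0.5 ] q [ 1.12  0.13  1.49  0.    1.52 -0.09]
(array([-0.82253756, -0.77861755,  0.03654628]), [array([-1.000e-03,  6.000e-04,  7.646e-01]), array([-6.0000e-04, -1.1000e-03, -1.2354e+00])])
[[-0.935  0.355 -0.001]
 [ 0.355  0.935 -0.002]
 [ 0.    -0.002 -1.   ]]
```

Request:
jog_arm(motion=[0.86,-0.06,-0.055,0,0,0,0.06,0.86,-0.12,-0.11,0,0,0,0.12,0.86,-0.18,-0.17,0,0,0,0.18,0.86,-0.24,-0.23,0,0,0,0.24,0.86,-0.3,-0.28,0,0,0,0.3,0.86,-0.36,-0.34,0,0,0,0.36,0.86,-0.41,-0.39,0,0,0,0.41,0.86,-0.41,-0.39,0,0,0,0.41])

```text
t: 0.9
tool_pos: [0.3365, 0.3022, 0.2177]
orientation: [1.524, 2.746, -0.004]
force: [-0.2, 0.7, -0.5]
opening: 0.0798
```

Run:
```python
from plan import *
show(); print(cmd(-.081,.0,.2,.2))
```

```text
t 0.9 tcp box [-249.5  223.5] z 217.7 jawyaw box 0.75 tz [-0.    -0.003 -1.   ] open 79.8 F [-0.16  0.73 -0.46] q [ 0.62 -0.28  1.88 -0.    1.54  0.06]
(array([-0.55660823, -0.0581901 ,  0.03673144]), [array([-0.0008,  0.0017,  0.3504]), array([-2.3000e-03, -1.0000e-03, -1.6496e+00])])
```

Request:
jog_arm(motion=[0.86,-0.08,-0.01,0,0,0,0.05,0.86,-0.16,-0.02,0,0,0,0.1,0.86,-0.24,-0.025,0,0,0,0.15,0.86,-0.32,-0.035,0,0,0,0.2,0.86,-0.4,-0.04,0,0,0,0.25,0.86,-0.48,-0.05,0.02,0,0,0.3,0.86,-0.557,-0.058,0.036,0,0,0.35,0.86,-0.557,-0.058,0.036,0,0,0.35])

```text
t: 1.7
tool_pos: [0.4597, 0.0473, 0.1988]
orientation: [2.219, 2.223, -0.007]
force: [-0.3, 0.5, 0.5]
opening: 0.0799
```

Run:
```python
from plan import *
show(); print(cmd(-.081,.0,.2,.2)); snap('top','top1'); snap('side','side1')
```

```text
t 1.7 tcp box [-79.7  -3.1] z 198.8 jawyaw box 0.195 tz [-0.002 -0.004 -1.   ] open 79.9 F [-0.27  0.54  0.46] q [-0.01 -0.24  1.88 -0.    1.5  -0.01]
(array([ 0.00654946, -0.00131018, -0.0025204 ]), [array([-0.0016,  0.0025, -0.0034]), array([0.004 , 0.0025, 1.9966])])
```

View pics/side1.png

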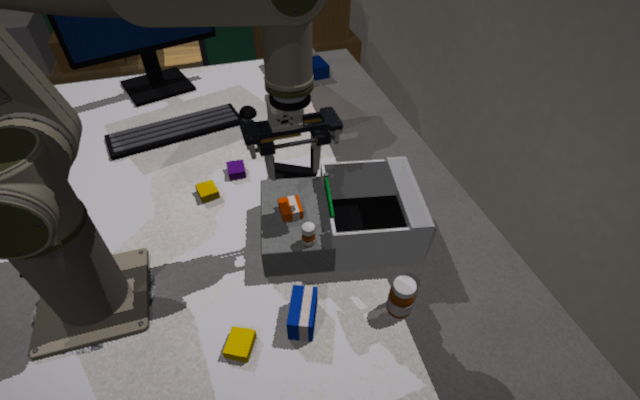

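View pics/top1.png

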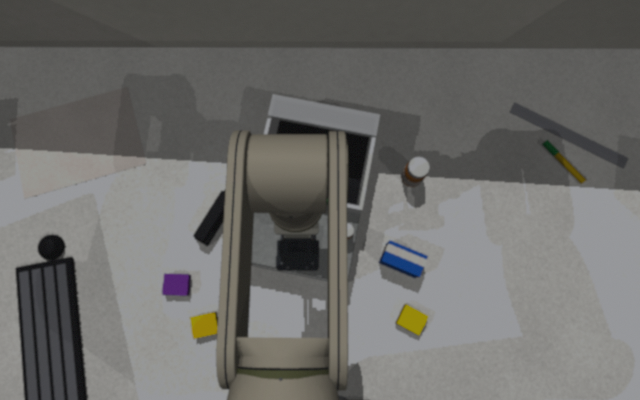

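Request:
jog_arm(motion=[0.86,0.003,-0.001,0.04,0,0,0,0.86,0.006,-0.002,0.08,0,0,0,0.86,0.006,-0.002,0.12,0,0,0,0.86,0.006,-0.002,0.15,0,0,0,0.86,0.006,-0.002,0.18,0,0,0,0.86,0.006,-0.002,0.2,0,0,0,0.86,0.006,-0.002,0.208,0,0,0,0.86,0.006,-0.002,0.208,0,0,0])

```text
t: 2.6
tool_pos: [0.4574, 0.0538, 0.0956]
orientation: [-2.212, -2.23, 0.005]
force: [0.3, -0.2, 0.4]
opening: 0.0803
```

```bash
cat > look.py <<'E'
import sys
from plan import *
show(); c=read_camera('side'); im=cv2.cvtColor(c['frame'],cv2.COLOR_RGB2BGR)
a=cv2.resize(im[110:300,230:440],None,fx=3.1,fy=3.1,interpolation=cv2.INTER_CUBIC); cv2.imwrite(f'pics/{sys.argv[1]}.png',cv2.convertScaleAbs(a,alpha=1.5,beta=15))
E
python3 look.py s2
```

```text
t 2.6 tcp box [-83.2   2.9] z 95.6 jawyaw box 0.201 tz [-0.003 -0.002 -1.   ] open 80.3 F [ 0.33 -0.17  0.36] q [ 0.01 -0.16  2.   -0.    1.3  -0.  ]
```

View pics/s2.png

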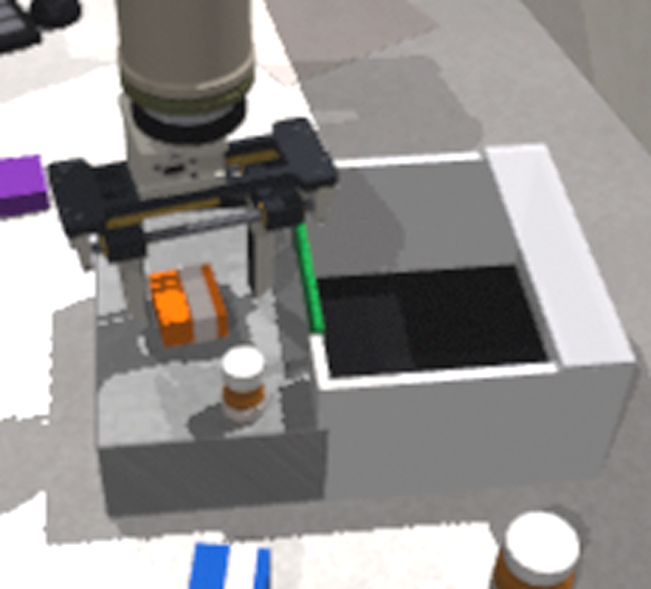

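Request:
jog_arm(motion=[0.86,-0.0016,0.008,0.004,0,0,0,0.86,-0.0032,0.016,0.006,0,0,0,0.86,-0.0048,0.024,0.006,0,0,0,0.86,-0.0064,0.032,0.006,0,0,0,0.86,-0.008,0.04,0.006,0,0,0,0.86,-0.0096,0.048,0.006,0,0,0,0.86,-0.0112,0.056,0.006,0,0,0,0.86,-0.0128,0.064,0.006,0,0,0])

```text
t: 3.45
tool_pos: [0.4901, 0.0474, 0.0931]
orientation: [2.213, 2.23, -0.005]
force: [-2.0, 1.2, 0.9]
opening: 0.0803
```

```bash
python3 look.py s3
```

```text
t 3.45 tcp box [-49.9   2.9] z 93.1 jawyaw box 0.201 tz [-0.002 -0.002 -1.   ] open 80.3 F [-2.01  1.18  0.94] q [-0.01 -0.06  1.92 -0.    1.29 -0.01]
```

View pics/s3.png

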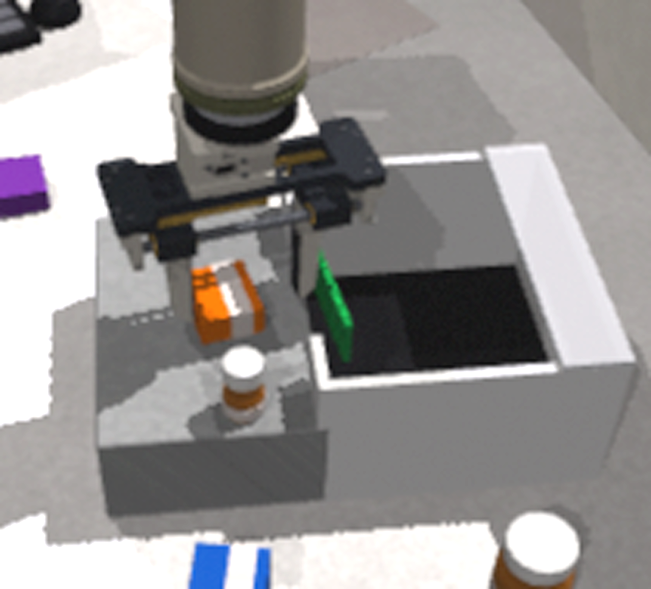

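Request:
jog_arm(motion=[0.86,-0.0016,0.008,0,0,0,0,0.86,-0.0032,0.016,0,0,0,0,0.86,-0.0048,0.024,0,0,0,0,0.86,-0.0064,0.032,0,0,0,0,0.86,-0.008,0.04,0,0,0,0,0.86,-0.0088,0.044,0,0,0,0,0.86,-0.0088,0.044,0,0,0,0])

```text
t: 4.2
tool_pos: [0.513, 0.0428, 0.0931]
orientation: [2.212, 2.229, -0.004]
force: [-2.0, 0.3, -0.6]
opening: 0.08
```

```bash
python3 look.py s4
```

```text
t 4.2 tcp box [-26.5   2.8] z 93.1 jawyaw box 0.201 tz [-0.001 -0.002 -1.   ] open 80.0 F [-2.    0.33 -0.59] q [-0.01 -0.    1.86 -0.    1.28 -0.02]
```

View pics/s4.png

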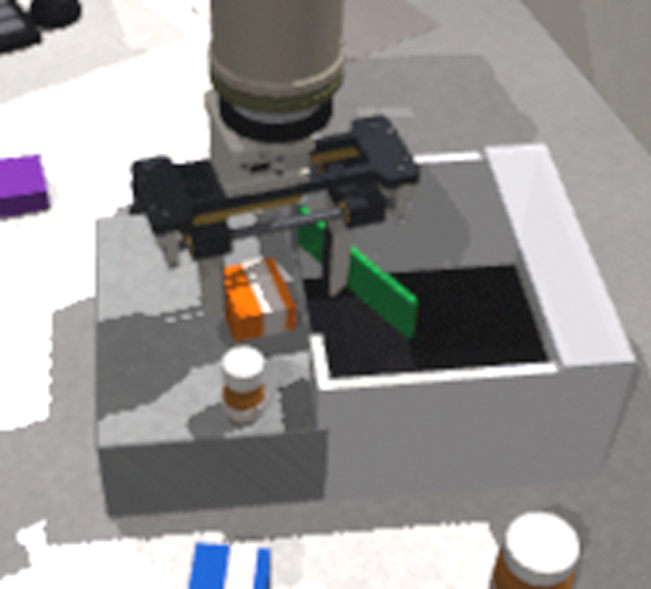

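Request:
jog_arm(motion=[0.86,-0.0016,0.008,0,0,0,0,0.86,-0.0032,0.016,0,0,0,0,0.86,-0.0048,0.024,0,0,0,0,0.86,-0.0064,0.032,0,0,0,0,0.86,-0.008,0.04,0,0,0,0,0.86,-0.0096,0.048,0,0,0,0,0.86,-0.0096,0.048,0,0,0,0])

```text
t: 4.95
tool_pos: [0.5376, 0.038, 0.0932]
orientation: [2.212, 2.229, -0.004]
force: [-1.0, -0.7, -0.6]
opening: 0.0801
```

```bash
python3 look.py s5
```

```text
t 4.95 tcp box [-1.5  2.7] z 93.2 jawyaw box 0.2 tz [-0.001 -0.003 -1.   ] open 80.1 F [-0.99 -0.69 -0.61] q [-0.02  0.06  1.79 -0.    1.28 -0.03]
```

View pics/s5.png

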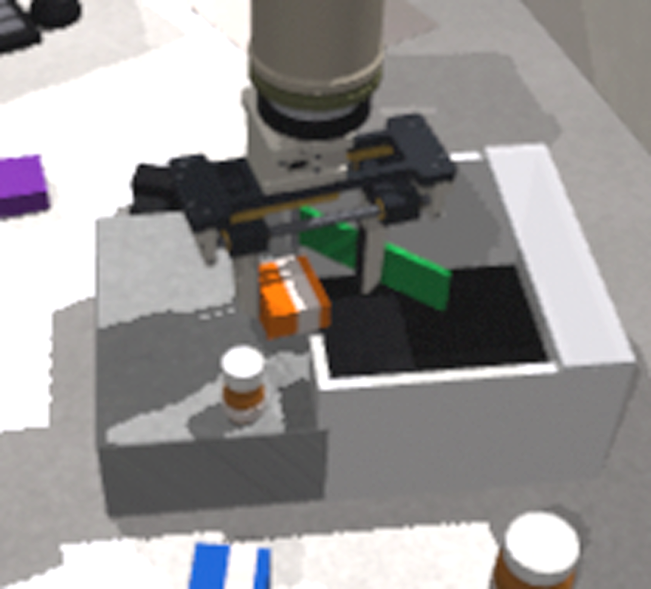

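Run:
```python
from plan import *
import pickle
s=pickle.load(open('side0.pkl','rb'))
for u,v in((329,300),(268,314),(305,255),(258,266)):
    print((u,v),np.round(1000*w2b(onz(s,230+(u+.5)/3.1-.5,110+(v+.5)/3.1-.5,.109)),1))
```

```text
(329, 300) [ 11.7 -20.1]
(268, 314) [-34.3 -29.9]
(305, 255) [ 0.2 29.8]
(258, 266) [-36.6  21.2]
```

Request:
jog_arm(motion=[0.86,-0.0016,0.008,0,0,0,0,0.86,-0.0032,0.016,0,0,0,0,0.86,-0.0048,0.024,0,0,0,0,0.86,-0.0064,0.032,0,0,0,0,0.86,-0.008,0.04,0,0,0,0,0.86,-0.0096,0.048,0,0,0,0,0.86,-0.0104,0.052,0,0,0,0,0.86,-0.0104,0.052,0,0,0,0])

```text
t: 5.8
tool_pos: [0.5639, 0.0328, 0.0933]
orientation: [2.212, 2.228, -0.003]
force: [-0.0, -1.9, -0.0]
opening: 0.0797
```

```bash
python3 look.py s6
```

```text
t 5.8 tcp box [25.4  2.7] z 93.3 jawyaw box 0.2 tz [-0.    -0.003 -1.   ] open 79.7 F [-0.01 -1.93 -0.02] q [-0.03  0.13  1.72 -0.    1.29 -0.04]
```

View pics/s6.png

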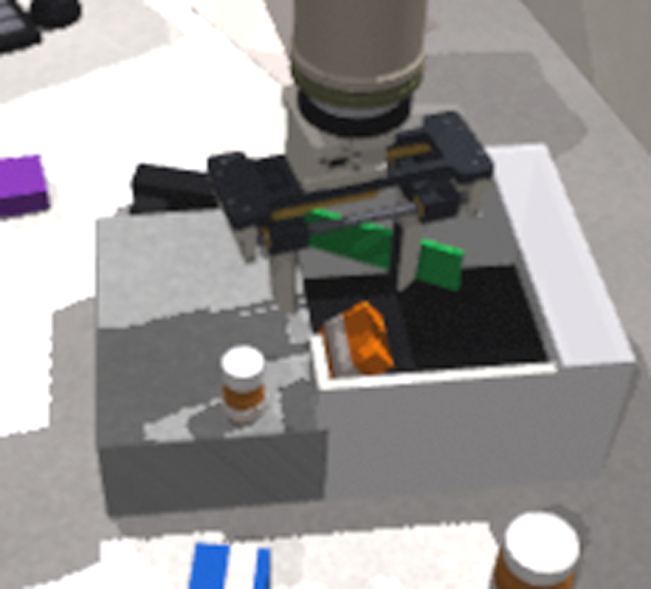

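Request:
jog_arm(motion=[0.86,0,0,0,0,0,0,0.86,0,0,0,0,0,0,0.86,0,0,0,0,0,0,0.86,0,0,0,0,0,0])

```text
t: 6.25
tool_pos: [0.5638, 0.0327, 0.0933]
orientation: [2.212, 2.228, -0.003]
force: [-0.2, -1.1, 0.1]
opening: 0.0801
```

```bash
python3 look.py s7
```

```text
t 6.25 tcp box [25.3  2.6] z 93.3 jawyaw box 0.2 tz [ 0.    -0.003 -1.   ] open 80.1 F [-0.2  -1.08  0.1 ] q [-0.03  0.13  1.72 -0.    1.29 -0.04]
```

View pics/s7.png

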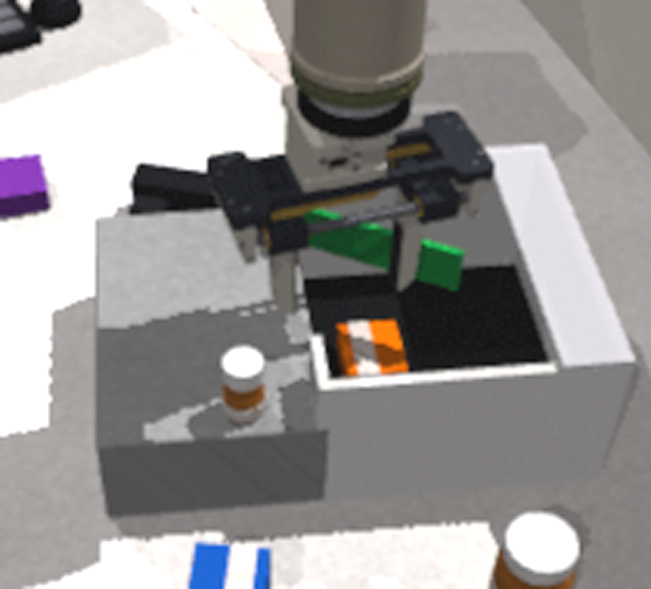

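The packet lies flat in the bin and the finger still holds the flap. Next I draw back so it shuts.

Request:
jog_arm(motion=[0.86,0.004,-0.02,0,0,0,0,0.86,0.008,-0.04,0,0,0,0,0.86,0.012,-0.06,0,0,0,0,0.86,0.016,-0.08,0,0,0,0,0.86,0.02,-0.1,0,0,0,0,0.86,0.024,-0.12,0,0,0,0,0.86,0.028,-0.14,0,0,0,0,0.86,0.032,-0.16,0,0,0,0])

```text
t: 7.1
tool_pos: [0.4829, 0.0484, 0.0933]
orientation: [2.212, 2.228, -0.003]
force: [0.7, -0.5, 0.2]
opening: 0.08
```

Request:
jog_arm(motion=[0.86,0.004,-0.02,0,0,0,0,0.86,0.008,-0.04,0,0,0,0,0.86,0.01,-0.05,0,0,0,0,0.86,0.01,-0.05,-0.04,0,0,0,0.86,0.01,-0.05,-0.1,0,0,0,0.86,0.01,-0.05,-0.16,0,0,0,0.86,0.01,-0.05,-0.2,0,0,0,0.86,0.01,-0.05,-0.2,0,0,0])

```text
t: 7.9
tool_pos: [0.46, 0.0536, 0.197]
orientation: [2.208, 2.225, 0.004]
force: [0.4, -0.3, 0.4]
opening: 0.0799
```

Request:
jog_arm(motion=[0.86,0,0,0,0,0,0,0.86,0,0,0,0,0,0,0.86,0,0,0,0,0,0,0.86,0,0,0,0,0,0,0.86,0,0,0,0,0,0,0.86,0,0,0,0,0,0,0.86,0,0,0,0,0,0,0.86,0,0,0,0,0,0])

```text
t: 8.7
tool_pos: [0.4599, 0.0536, 0.1969]
orientation: [2.209, 2.225, 0.004]
force: [0.3, -0.4, -1.2]
opening: 0.0795
```

```bash
python3 look.py s8
```

```text
t 8.7 tcp box [-80.7   3.2] z 196.9 jawyaw box 0.2 tz [ 0.007 -0.003 -1.   ] open 79.5 F [ 0.27 -0.43 -1.23] q [ 0.01 -0.25  1.89 -0.    1.49  0.  ]
```

View pics/s8.png

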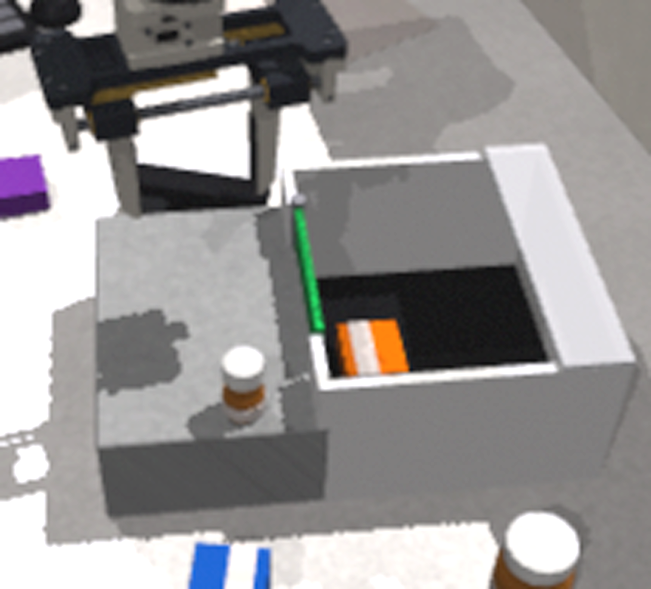

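```bash
python3 -c "
from plant import close_job
print(close_job())"
```

```text
the job is handed in; nothing more can be done
None
```

The orange packet is in the returns box, the flap has shut behind it, and the job is handed in (about 9 s of the 43 s used). No verdict was reported, so what follows rests on my own checks.

- **What I did:** I put the fingers 80 mm apart, one behind the packet and one ahead of it. I then moved straight along the box's x. The front finger swung the flap open, to about 0.53 rad by geometry while the packet was still about 40 mm short of the edge. The rear finger pushed the packet through until it dropped. I then drew back and lifted clear.
- **Last checks:** The last side picture shows the packet flat on the bin floor. The flap lies on the same line in the picture as before I started. The small bottle looks unmoved, and the gripper hangs clear above the shelf. The pill bottle and blue carton look untouched where they show. The stapler was partly hidden behind the gripper, but the arm stayed well clear of it.
- **Forces:** The tool-force readings I took between moves stayed at about 2 N or below.
- **Not measured directly:** I estimated the flap angle from geometry, and I could not measure the force between packet and flap. The pictures showed a clear gap between them throughout. No check failed or disagreed.

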